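# Swing the bench lamp aside and rub down a veneer seam

## Robot

A 6-joint arm with a two-finger parallel gripper is mounted at the origin on the work surface. World frame = base frame: x ahead of the robot, y to its left, z up, the work surface at z = 0. Lengths are in m, angles in rad, forces in N, time in s.
With the tool pointing down it reaches from about 0.35 to 0.875 m from the base axis. Payload 15.5 kg.
Tool frame: the origin (TCP) lies at the very end of the fingers, on their centre line; the grasp point (between the pads) lies 19 mm behind it (tcp_to_grasp is the distance from the TCP to the grasp point, in m); z points along the fingers, y is the line along which they close (so a half turn about z gives the same grasp; the last joint's range is limited). The gripper opens to 85 mm and grips with 20 to 120 N. Pads are 22 mm wide; open, the fingers measure 114 mm over their backs; the gripper's body (76 mm by 85 mm) begins 54 mm behind the grasp point. The pads swing forward as they close: fully open they stand 13 mm farther back than shut.
Start: joints at [1.25, 0.494, 1.345, -0, 1.302, -0.096], TCP at [0.139, 0.609, 0.231] pointing down, gripper open.
Joint ranges: [-2.91, 2.91], [-0.82, 2.16], [0.22, 2.67], [-1.22, 4.37], [0.12, 2.79], [-3.08, 3.08]. Speed limits (rad/s): [1.89, 1.89, 2.57, 3.01, 3.01, 3.01].

## Interface

Orientations are given as a rotation vector (axis times angle).
In Python, from bench import sense, capture, camera_model, hand_in, tcp_to_grasp gives the robot as it stands. The module is installed in compiled form; this text tells all that it offers.
- The arm moves only by the tool step_arm, never from a script. Its argument "plan" is a list that holds one entry, the list of rows, each a list of 5 numbers: the shift along the world's x, y, z as a fraction of full scale, then the turn about the world's z as a fraction of full scale, then the opening, from -1 (shut) to 1 (fully open). In form: [[[tx, ty, tz, twist, fingers], ...]]. A call has exactly 10 rows; each row is the pose to reach, as a shift and turn from the pose commanded when the call began; what a row does not reach only later rows make up. Full scale, the value 1, is 8 cm for a shift and pi/2 rad for a turn. A row lasts 1/10 s, in which the tool goes at most 50 mm and 8.59 degrees, less where a joint would pass 70% of its speed; a pose out of reach is approached as far as the arm can. A call with a number of a shift or a turn outside -1 to 1 is refused whole. A call with a gripper value outside its range is refused whole. The fingers move at their own pace and stop on an object; the grip force is fixed at half the most. Time passes only in rows, so rows that repeat a pose let the fingers close, or fill a call up. It gives the time, the measured TCP pose, the force, the opening and the grip force at its end, in the units of the state.
- sense(): the state, without advancing time (a new reading comes with each control period).
- capture(name): name is "scene" or "top"; returns the picture (420x560x3 uint8, red, green, blue); there is no depth.
- camera_model(name): a dict with "camera_matrix" (3x3 intrinsics, pixels), "view" (4x4, takes a point from world to camera coordinates). Camera axes: x right, y down, z forward; pixel columns grow to the right and rows downward; lengths in m; the calibration is good to about 2 mm. A picture is of the moment at which its call begins. camera_model takes no time and is no camera call.
- hand_in(): hands the job in; it is judged then, once.
The state is a dict: "t": time; "joints": joint angles; "joint_velocities": joint speeds; "tau": joint torques, N m; "tcp_pos": TCP position; "orientation": TCP orientation; "force": force on the tool from outside, world axes, zero at the start; "ft_torque": the same for the moment, N m; "finger_gap": finger opening in m; "gripper_force": force on a finger pad.
Only numpy, scipy, OpenCV 4.12 (cv2) and the standard library are available. Lean on these libraries where they do the work, as an engineer would, in place of code of your own. Each camera call takes 0.05 s, during which the arm holds its last target. There are 200 camera calls.

## Task

Gently swing the bench lamp's arm towards its own side of the bench until the lamp head is wholly clear of the clamped panel. Then take the burnisher from its rest and, with its handle sloping up at about 35 degrees, rub its tip lightly and slowly (about 4 cm a second) along the panel's whole seam, from the end nearer the lamp post to the other end, keeping it on the seam and touching. Lay the burnisher back in its rest, leave the lamp aside, and do not disturb the flask, tape roll or chisel.

Things in the scene. Friction and masses are not known exactly. Their poses are not given: they have to be found in the camera images.
- panel: pale wooden panel, 200 mm (its x) by 220 mm (its y), 18 mm thick, fixed; origin at the centre of its underside. A thin dark seam line crosses its top along its y axis (x = 0, full 220 mm). Parallel to it on either side is an aluminium clamping bar, 25 mm wide, rising 20 mm above the panel's top, inner face 55 mm from the seam; the burnisher must slope to clear the bars
- seam_start (a point): the seam's end nearer the lamp post, at the panel's edge, on its top surface (panel y = +110 mm)
- seam_end (a point): the seam's other end, at the panel's edge, on its top surface (panel y = -110 mm)
- lamp_arm: the lamp's level arm with its head; origin on the head's axis, 235 mm above the bench; its x axis points along the arm to the hinge axis 330 mm away (a fixed upright post, 22 mm thick, on a round dark base of radius 60 mm). It turns about the post and stays where left (1 to 2 N at the knob). Clockwise from above swings it aside, to robot left (+y), some 100 degrees free
- lamp_knob (a point): middle of the upright black knob (22 mm diameter, 55 mm high, centre 280 mm above the bench) on top of the lamp head, 330 mm from the hinge axis. The head is a grey cone shade, 140 mm in diameter, from 188 to 250 mm above the bench; the grey arm (18 mm thick) runs from it to the post, top at 249 to 262 mm (hub on the post to 271 mm)
- tool_rest: wooden rest, base 120 mm (x) by 76 mm (y) by 6 mm, fixed to the bench; origin at the centre of its underside. Two saddles 12 mm thick stand across it at x = -44 and +44 mm; each has a notch open to above, 34 mm wide, with its floor at 30 mm and its cheeks up to 44 mm above the bench
- burnisher: burnisher lying level in the two notches: dark wooden handle 110 mm long (x), 20 mm wide (y), 18 mm thick (z), then a brass ferrule and a steel rod of 8 mm diameter with a round end, towards +x; about 80 g. Origin at the middle of the handle's underside (on the notch floors); grip the handle at its middle, between the saddles
- burnisher_tip (a point): centre of the rod's round end (radius 4 mm), 115 mm from the handle's middle along burnisher x and 9 mm above its underside
- burnisher_butt (a point): centre of the handle's free end, 55 mm from its middle along burnisher -x, 9 mm above its underside
- flask: blue drinking flask, 74 mm diameter, 220 mm high, standing; bystander
- tape_roll: roll of paper tape lying flat, 100 mm diameter, 25 mm high; bystander
- chisel: chisel lying on the bench beyond the panel, 235 mm long, 24 mm thick; bystander

How it is judged:
On the way, in this order (a step that is already met when the one before it is completed fails the run):
1. the lamp head is swung clear of the panel ((y of lamp_knob in the frame of panel above 0.18 m or x of lamp_knob in the frame of panel below -0.172 m)), for 0.2 s.
2. the burnisher's tip touches the seam near the end by the lamp post (within 8 mm of the line), handle sloping up 20 to 50 degrees, lamp clear (contact force between burnisher and panel above 0.1 N and (y of lamp_knob in the frame of panel above 0.18 m or x of lamp_knob in the frame of panel below -0.172 m) and x of burnisher_tip in the frame of panel between -0.008 and 0.008 m and y of burnisher_tip in the frame of panel between 0.075 and 0.095 m and z of burnisher_tip in the frame of panel between 0.015 and 0.028 m and z of burnisher_butt in the frame of panel between 0.08 and 0.152 m), for 0.04 s.
3. the burnisher's tip touches the seam a quarter of the way along (within 8 mm of the line), handle sloping up 20 to 50 degrees, lamp clear (contact force between burnisher and panel above 0.1 N and (y of lamp_knob in the frame of panel above 0.18 m or x of lamp_knob in the frame of panel below -0.172 m) and x of burnisher_tip in the frame of panel between -0.008 and 0.008 m and y of burnisher_tip in the frame of panel between 0.032 and 0.052 m and z of burnisher_tip in the frame of panel between 0.015 and 0.028 m and z of burnisher_butt in the frame of panel between 0.08 and 0.152 m), for 0.04 s.
4. the burnisher's tip touches the seam half way along (within 8 mm of the line), handle sloping up 20 to 50 degrees, lamp clear (contact force between burnisher and panel above 0.1 N and (y of lamp_knob in the frame of panel above 0.18 m or x of lamp_knob in the frame of panel below -0.172 m) and x of burnisher_tip in the frame of panel between -0.008 and 0.008 m and y of burnisher_tip in the frame of panel between -0.01 and 0.01 m and z of burnisher_tip in the frame of panel between 0.015 and 0.028 m and z of burnisher_butt in the frame of panel between 0.08 and 0.152 m), for 0.04 s.
5. the burnisher's tip touches the seam three quarters along (within 8 mm of the line), handle sloping up 20 to 50 degrees, lamp clear (contact force between burnisher and panel above 0.1 N and (y of lamp_knob in the frame of panel above 0.18 m or x of lamp_knob in the frame of panel below -0.172 m) and x of burnisher_tip in the frame of panel between -0.008 and 0.008 m and y of burnisher_tip in the frame of panel between -0.052 and -0.032 m and z of burnisher_tip in the frame of panel between 0.015 and 0.028 m and z of burnisher_butt in the frame of panel between 0.08 and 0.152 m), for 0.04 s.
6. the burnisher's tip touches the seam near the other end (within 8 mm of the line), handle sloping up 20 to 50 degrees, lamp clear (contact force between burnisher and panel above 0.1 N and (y of lamp_knob in the frame of panel above 0.18 m or x of lamp_knob in the frame of panel below -0.172 m) and x of burnisher_tip in the frame of panel between -0.008 and 0.008 m and y of burnisher_tip in the frame of panel between -0.095 and -0.075 m and z of burnisher_tip in the frame of panel between 0.015 and 0.028 m and z of burnisher_butt in the frame of panel between 0.08 and 0.152 m), for 0.04 s.
At the end, for the whole second after the job is handed in: Lamp arm still, its head beyond the panel (knob over 180 mm from the middle along panel +y, or 172 mm along -x). Burnisher at rest, level in the rest's notches: origin within 25 mm of the rest's horizontally and 25-36 mm above its underside, in line within 0.25 rad (either way round) ((y of lamp_knob in the frame of panel above 0.18 m or x of lamp_knob in the frame of panel below -0.172 m) and linear speed of each of lamp_arm, burnisher below 0.02 m/s and horizontal distance between burnisher and tool_rest below 0.025 m and z of burnisher in the frame of tool_rest between 0.025 and 0.036 m and z of burnisher_tip in the frame of tool_rest between 0.029 and 0.049 m and angle between the x axis of burnisher and the x axis of tool_rest, either way round below 0.25 rad); the robot touches nothing.
It fails at once if the flask, tape roll or chisel is shifted by more than 30 mm (distance of any of flask, tape_roll, chisel from where it was at the start of the episode above 0.03 m).
It fails at once if the lamp head is flung (faster than 0.6 m/s) (linear speed of lamp_arm above 0.6 m/s).
It fails at once if the burnisher is pressed on the panel with more than 30 N (contact force between burnisher and panel above 30 N).
It fails at once if the tip is run along the seam faster than 0.12 m/s (linear speed of burnisher above 0.12 m/s and contact force between burnisher and panel above 0.1 N and x of burnisher_tip in the frame of panel between -0.008 and 0.008 m and y of burnisher_tip in the frame of panel between -0.07 and 0.07 m).
It also fails if it takes over 67 s, if anything falls off the work surface, if the arm or the gripper's body presses on something with over 40 N, if the wrist force passes 120 N, or if a joint passes its speed limit or range.

## Working session

There is one attempt and no reset: what is moved stays moved. The work goes in short steps, Python scripts to look and compute and a tool call to move; the robot and the scene stay as the last step left them, time stands still between calls to the robot, and variables do not carry over. Pictures are saved under pics/ and viewed, at most 11 in all, crops included, and the job is handed in when it is done.

Besides the shell and the picture viewer there is one more tool, called after "Call:" as name(argument=value, ...) on one line, values as JSON. step_arm: Moves the arm, as the interface text tells. Its arguments: {"type":"object","properties":{"plan":{"type":"array"}},"required":["plan"]}

```bash
mkdir -p pics; python3 - <<'E'
from bench import *
import cv2,numpy as np
for n in("scene","top"):
    a=capture(n); cv2.imwrite(f"pics/{n}0.png",a[:,:,::-1]); m=camera_model(n); print(n,np.round(m["camera_matrix"],1).tolist(),np.round(m["view"],3).tolist())
print(sense(),tcp_to_grasp)
E
```

```text
scene [[458.2, 0.0, 272.2], [0.0, 458.2, 210.7], [0.0, 0.0, 1.0]] [[0.558, 0.83, -0.01, -0.308], [0.549, -0.379, -0.745, -0.174], [-0.622, 0.41, -0.667, 1.735], [0.0, 0.0, 0.0, 1.0]]
top [[381.9, 0.0, 278.2], [0.0, 381.9, 215.6], [0.0, 0.0, 1.0]] [[-0.029, -1.0, -0.003, -0.01], [-0.986, 0.029, -0.162, 0.578], [0.162, -0.002, -0.987, 1.087], [0.0, 0.0, 0.0, 1.0]]
{'t': 0.1, 'joints': array([ 1.25048661e+00,  4.94129079e-01,  1.34604169e+00, -5.04277053e-05,
        1.30250120e+00, -9.55120427e-02]), 'joint_velocities': array([-0.00223329, -0.00152552, -0.0008297 ,  0.00119849,  0.00122871,
        0.00022575]), 'tau': array([ 1.09935645e-03, -8.83588028e+01, -3.84561789e+01, -1.94432309e-04,
        5.28076358e-03, -3.36223614e-06]), 'tcp_pos': array([0.13923991, 0.60897303, 0.2307642 ]), 'orientation': array([-3.52327724e-01, -3.12159669e+00,  1.67454227e-03]), 'force': array([-0.57085403, -0.69355704,  0.27081629]), 'ft_torque': array([ 0.01554893,  0.00637122, -0.04238184]), 'gripper_force': 0.0, 'finger_gap': 0.08541377486714039} 0.0187
```

View pics/top0.png

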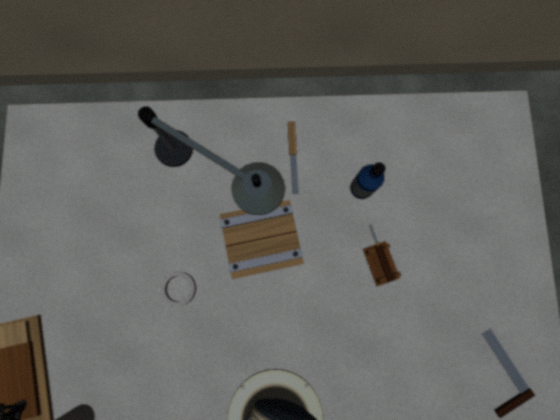

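View pics/scene0.png

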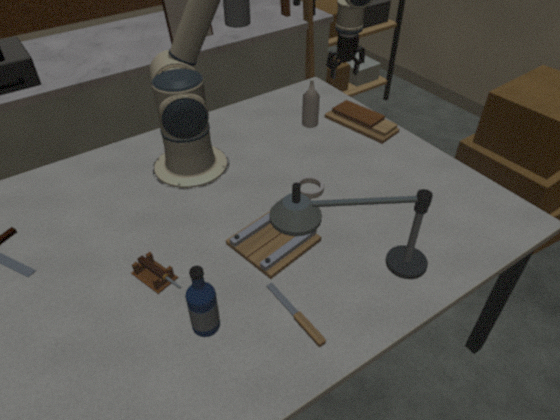

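The top view shows the lamp knob at about (256,181), the post base at (174,150), and the panel at about (221–303, 200–277). The burnisher and rest are at about (381,263) with the tip at (371,226). The scene view agrees with this. I'll zoom in to measure.

```bash
python3 - <<'E'
import cv2,numpy as np
a=cv2.imread("pics/top0.png")
f=lambda x,y,w,h:cv2.resize(a[y:y+h,x:x+w],None,fx=8,fy=8,interpolation=cv2.INTER_CUBIC)
c=np.hstack([f(215,195,100,90)[::2,::2],f(345,215,70,90)[::2,::2]])
c=cv2.convertScaleAbs(c,alpha=1.5)
cv2.imwrite("pics/crop1.png",c);print(c.shape)
E
```

```text
(360, 680, 3)
```

View pics/crop1.png

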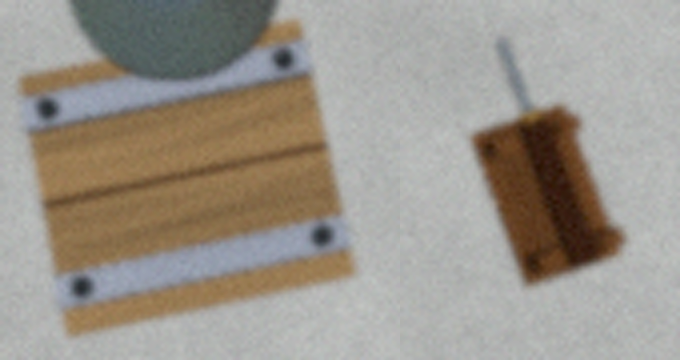

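The crop shows the seam running from (45,204) to (328,147), the panel corners at (20,77), (299,20), (354,272) and (68,334), the tip at (502,41), the ferrule at (530,116), and the left base corners of the rest at (473,135) and (527,283).

```bash
cat >h.py <<'E'
import numpy as np
from bench import camera_model
def back(n,uv,z):
    m=camera_model(n);K=np.array(m["camera_matrix"]);V=np.array(m["view"]);R,t=V[:3,:3],V[:3,3]
    c=-R.T@t;d=R.T@np.linalg.inv(K)@np.r_[uv,1]
    return (c+d*(z-c[2])/d[2])
def proj(n,p):
    m=camera_model(n);K=np.array(m["camera_matrix"]);V=np.array(m["view"])
    q=K@(V[:3,:3]@np.asarray(p)+V[:3,3]);return q[:2]/q[2]
E
python3 - <<'E'
from h import *
P=lambda x,y:(215+x/4-.44,195+y/4-.44)
Q=lambda x,y:(345+(x-400)/4-.44,215+y/4-.44)
def s(l,uv,z):
    p=back("top",uv,z);print(l,np.round(p,4));return p
a=s("seam+",P(45,204),.018);b=s("seam-",P(328,147),.018);print(np.linalg.norm(a-b),np.degrees(np.arctan2(*(a-b)[[1,0]])))
c=[s("corner",P(*q),.018) for q in((20,77),(299,20),(354,272),(68,334))]
print("centre",np.mean(c,0),(a+b)/2,[np.linalg.norm(c[i]-c[i-1]) for i in range(4)])
k=s("knobtop",(256,177),.307);s("knobmid?",(256,181),.28)
s("post base",(174,150),.01);s("hub",(147,116),.271)
t=s("tip",Q(502,41),.039);f=s("ferrule",Q(530,116),.039)
u=s("baseL+",Q(473,135),.006);v=s("baseL-",Q(527,283),.006);print(np.linalg.norm(u-v),np.degrees(np.arctan2(*(u-v)[[1,0]])),np.degrees(np.arctan2(*(t-f)[[1,0]])))
d=(u-v)/np.linalg.norm(u-v);n=np.array([d[1],-d[0],0]);ctr=(u+v)/2+n*.038;print("rest ctr",ctr)
d2=(t-f)/np.linalg.norm(t-f);print("mid from tip",t-.115*d,t-.115*d2)
s("flask",(366,190),.0);s("tape",(181,288),.02);s("chisel",(294,193),.01);s("chisel",(292,122),.01)
E
```

```text
seam+ [0.4953 0.1334 0.018 ]
seam- [ 0.5322 -0.0809  0.018 ]
0.21754042672446294 99.77310466866273
corner [0.5928 0.1519 0.018 ]
corner [ 0.6308 -0.0623  0.018 ]
corner [ 0.4378 -0.0969  0.018 ]
corner [0.3982 0.117  0.018 ]
centre [0.51489389 0.02742158 0.018     ] [0.51373536 0.02625282 0.018     ] [np.float64(0.19762787342600718), np.float64(0.2175234696197616), np.float64(0.19613867682979222), np.float64(0.21753921776688168)]
knobtop [0.6268 0.0225 0.307 ]
knobmid? [0.6243 0.0242 0.28  ]
post base [0.8029 0.2963 0.01  ]
hub [0.8007 0.2922 0.271 ]
tip [ 0.5427 -0.2993  0.039 ]
ferrule [ 0.4863 -0.3162  0.039 ]
baseL+ [ 0.4759 -0.2805  0.006 ]
baseL- [ 0.3644 -0.3137  0.006 ]
0.11627606244482172 16.561926148113937 16.64689966235423
rest ctr [ 0.43100332 -0.33350781  0.006     ]
mid from tip [ 0.43251713 -0.33210061  0.039     ] [ 0.43256587 -0.33226405  0.039     ]
flask [ 0.658  -0.3036  0.    ]
tape [0.3736 0.2663 0.02  ]
chisel [ 0.6528 -0.0778  0.01  ]
chisel [ 0.885  -0.0796  0.01  ]
```

Call:
step_arm(plan=[[[0.08, -0.1, 0.075, -0.061, 1], [0.16, -0.2, 0.15, -0.122, 1], [0.24, -0.3, 0.225, -0.183, 1], [0.32, -0.4, 0.3, -0.244, 1], [0.4, -0.5, 0.375, -0.305, 1], [0.48, -0.6, 0.45, -0.366, 1], [0.56, -0.7, 0.525, -0.427, 1], [0.64, -0.8, 0.6, -0.488, 1], [0.72, -0.9, 0.675, -0.549, 1], [0.8, -1, 0.75, -0.61, 1]]])

```text
t: 1.1
tcp_pos: [0.2035, 0.5288, 0.2912]
orientation: [1.757, 2.604, -0.001]
force: [-0.1, 0.1, -0.1]
finger_gap: 0.0857
gripper_force: 0.0
```

Call:
step_arm(plan=[[[0.08, -0.1, 0.075, -0.061, 1], [0.16, -0.2, 0.15, -0.122, 1], [0.24, -0.3, 0.225, -0.183, 1], [0.32, -0.4, 0.3, -0.244, 1], [0.4, -0.5, 0.375, -0.305, 1], [0.48, -0.6, 0.45, -0.366, 1], [0.56, -0.7, 0.525, -0.427, 1], [0.64, -0.8, 0.6, -0.488, 1], [0.72, -0.9, 0.675, -0.549, 1], [0.8, -1, 0.75, -0.61, 1]]])

```text
t: 2.1
tcp_pos: [0.2675, 0.4488, 0.3513]
orientation: [2.759, 1.501, -0.001]
force: [-0.1, -0.3, -0.4]
finger_gap: 0.085
gripper_force: 0.0
```

Call:
step_arm(plan=[[[0.08, -0.1, 0, 0, 1], [0.16, -0.2, 0, 0, 1], [0.24, -0.3, 0, 0, 1], [0.32, -0.4, 0, 0, 1], [0.4, -0.5, 0, 0, 1], [0.48, -0.6, 0, 0, 1], [0.56, -0.7, 0, 0, 1], [0.64, -0.8, 0, 0, 1], [0.72, -0.9, 0, 0, 1], [0.8, -1, 0, 0, 1]]])

```text
t: 3.1
tcp_pos: [0.3319, 0.3686, 0.3513]
orientation: [2.757, 1.507, 0.0]
force: [0.0, 0.8, -0.2]
finger_gap: 0.0855
gripper_force: 0.0
```

Call:
step_arm(plan=[[[0.08, -0.1, 0, 0, 1], [0.16, -0.2, 0, 0, 1], [0.24, -0.3, 0, 0, 1], [0.32, -0.4, 0, 0, 1], [0.4, -0.5, 0, 0, 1], [0.48, -0.6, 0, 0, 1], [0.56, -0.7, 0, 0, 1], [0.64, -0.8, 0, 0, 1], [0.72, -0.9, 0, 0, 1], [0.8, -1, 0, 0, 1]]])

```text
t: 4.1
tcp_pos: [0.3958, 0.2886, 0.3513]
orientation: [-2.757, -1.507, 0.0]
force: [0.2, -0.0, 0.0]
finger_gap: 0.0855
gripper_force: 0.0
```

Call:
step_arm(plan=[[[0.08, -0.1, 0, 0, 1], [0.16, -0.2, 0, 0, 1], [0.24, -0.3, 0, 0, 1], [0.32, -0.4, 0, 0, 1], [0.4, -0.5, 0, 0, 1], [0.48, -0.6, 0, 0, 1], [0.56, -0.7, 0, 0, 1], [0.64, -0.8, 0, 0, 1], [0.72, -0.9, 0, 0, 1], [0.8, -1, 0, 0, 1]]])

```text
t: 5.1
tcp_pos: [0.4598, 0.2086, 0.3513]
orientation: [-2.757, -1.507, 0.0]
force: [-0.5, -0.1, -0.1]
finger_gap: 0.0857
gripper_force: 0.0
```

Call:
step_arm(plan=[[[0.08, -0.1, 0, 0, 1], [0.16, -0.2, 0, 0, 1], [0.24, -0.3, 0, 0, 1], [0.32, -0.4, 0, 0, 1], [0.4, -0.5, 0, 0, 1], [0.48, -0.6, 0, 0, 1], [0.56, -0.7, 0, 0, 1], [0.64, -0.8, 0, 0, 1], [0.72, -0.9, 0, 0, 1], [0.8, -1, 0, 0, 1]]])

```text
t: 6.1
tcp_pos: [0.5238, 0.1286, 0.3513]
orientation: [-2.757, -1.507, 0.0]
force: [0.7, -0.4, 0.1]
finger_gap: 0.0855
gripper_force: 0.0
```

Call:
step_arm(plan=[[[0.08, -0.1, 0, 0, 1], [0.16, -0.2, 0, 0, 1], [0.24, -0.3, 0, 0, 1], [0.32, -0.4, 0, 0, 1], [0.4, -0.5, 0, 0, 1], [0.48, -0.6, 0, 0, 1], [0.56, -0.7, 0, 0, 1], [0.64, -0.8, 0, 0, 1], [0.72, -0.9, 0, 0, 1], [0.8, -1, 0, 0, 1]]])

```text
t: 7.1
tcp_pos: [0.5878, 0.0486, 0.3513]
orientation: [-2.757, -1.507, -0.0]
force: [0.1, 0.6, -0.4]
finger_gap: 0.0852
gripper_force: 0.0
```

Call:
step_arm(plan=[[[0.1, -0.06, 0, 0, 1], [0.2, -0.13, 0, 0, 1], [0.3, -0.2, 0, 0, 1], [0.4, -0.26, 0, 0, 1], [0.48, -0.32, 0, 0, 1], [0.48, -0.32, -0.2, 0, 1], [0.48, -0.32, -0.4, 0, 1], [0.48, -0.32, -0.6, 0, 1], [0.48, -0.32, -0.8, 0, 1], [0.48, -0.32, -1, 0, 1]]])

```text
t: 8.1
tcp_pos: [0.626, 0.0236, 0.2706]
orientation: [2.757, 1.507, -0.0]
force: [0.7, -1.4, -0.3]
finger_gap: 0.0859
gripper_force: 0.0
```

```bash
python3 - <<'E'
from bench import *
import cv2
a=capture("scene");cv2.imwrite("pics/s1.png",cv2.resize(a[90:290,210:460,::-1],None,fx=3,fy=3))
E
```

```text
(no output)
```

View pics/s1.png

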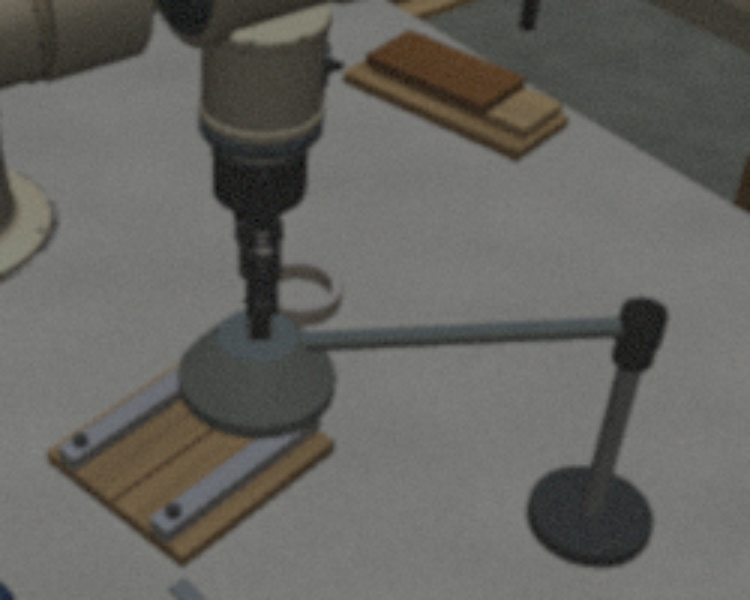

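The gripper is centred over the knob and straddles it. Next I swing the lamp along its arc.

Call:
step_arm(plan=[[[-0.07, 0.06, 0, -0.015, -0.05], [-0.15, 0.12, 0, -0.03, -0.05], [-0.22, 0.18, 0, -0.045, -0.05], [-0.29, 0.24, 0, -0.06, -0.05], [-0.37, 0.3, 0, -0.075, -0.05], [-0.44, 0.36, 0, -0.09, -0.05], [-0.51, 0.42, 0, -0.105, -0.05], [-0.58, 0.48, 0, -0.12, -0.05], [-0.66, 0.54, 0, -0.135, -0.05], [-0.73, 0.6, 0, -0.147, -0.05]]])

```text
t: 9.15
tcp_pos: [0.5676, 0.0718, 0.2718]
orientation: [2.912, 1.178, 0.001]
force: [1.6, 0.3, 0.8]
finger_gap: 0.0402
gripper_force: 0.6
```

Call:
step_arm(plan=[[[-0.06, 0.075, 0, -0.015, -0.05], [-0.12, 0.15, 0, -0.03, -0.05], [-0.18, 0.22, 0, -0.045, -0.05], [-0.24, 0.3, 0, -0.06, -0.05], [-0.29, 0.37, 0, -0.075, -0.05], [-0.35, 0.45, 0, -0.09, -0.05], [-0.41, 0.52, 0, -0.105, -0.05], [-0.46, 0.6, 0, -0.12, -0.05], [-0.51, 0.67, 0, -0.135, -0.05], [-0.57, 0.75, 0, -0.147, -0.05]]])

```text
t: 10.15
tcp_pos: [0.5219, 0.1319, 0.2717]
orientation: [3.029, 0.834, 0.001]
force: [0.5, -1.3, -1.0]
finger_gap: 0.0406
gripper_force: 0.6
```

Call:
step_arm(plan=[[[-0.04, 0.085, 0, -0.015, -0.05], [-0.08, 0.17, 0, -0.03, -0.05], [-0.12, 0.26, 0, -0.045, -0.05], [-0.16, 0.34, 0, -0.06, -0.05], [-0.2, 0.43, 0, -0.075, -0.05], [-0.24, 0.52, 0, -0.09, -0.05], [-0.28, 0.6, 0, -0.105, -0.05], [-0.31, 0.69, 0, -0.12, -0.05], [-0.35, 0.78, 0, -0.135, -0.05], [-0.38, 0.865, 0, -0.147, -0.05]]])

```text
t: 11.15
tcp_pos: [0.4914, 0.2012, 0.2717]
orientation: [3.105, 0.48, 0.001]
force: [0.8, -0.6, 0.1]
finger_gap: 0.0405
gripper_force: 0.6
```

Call:
step_arm(plan=[[[-0.02, 0.1, 0, -0.015, -0.05], [-0.04, 0.2, 0, -0.03, -0.05], [-0.06, 0.3, 0, -0.045, -0.05], [-0.08, 0.4, 0, -0.06, -0.05], [-0.1, 0.5, 0, -0.075, -0.05], [-0.12, 0.6, 0, -0.09, -0.05], [-0.14, 0.7, 0, -0.105, -0.05], [-0.16, 0.8, 0, -0.12, -0.05], [-0.17, 0.88, 0, -0.135, -0.05], [-0.175, 0.93, 0, -0.147, -0.05]]])

```text
t: 12.15
tcp_pos: [0.4774, 0.2757, 0.2716]
orientation: [-3.139, -0.119, -0.001]
force: [0.8, -1.1, 1.8]
finger_gap: 0.0405
gripper_force: 0.6
```

Call:
step_arm(plan=[[[0, 0, 0.33, 0, 0.2], [0, 0, 0.66, 0, 0.5], [0, 0, 1, 0, 1], [0, -0.14, 1, 0, 1], [0, -0.28, 1, 0, 1], [0, -0.42, 1, 0, 1], [0, -0.56, 1, 0, 1], [0, -0.7, 1, 0, 1], [0, -0.85, 1, 0, 1], [0, -1, 1, 0, 1]]])

```text
t: 13.15
tcp_pos: [0.4773, 0.1942, 0.3511]
orientation: [3.139, 0.12, -0.0]
force: [-0.3, -0.6, 0.1]
finger_gap: 0.0854
gripper_force: 0.0
```

Call:
step_arm(plan=[[[-0.01, -0.1, -0.055, 0.014, 1], [-0.02, -0.2, -0.11, 0.028, 1], [-0.03, -0.3, -0.165, 0.042, 1], [-0.04, -0.4, -0.22, 0.056, 1], [-0.05, -0.5, -0.275, 0.07, 1], [-0.06, -0.6, -0.33, 0.084, 1], [-0.07, -0.7, -0.385, 0.098, 1], [-0.08, -0.8, -0.44, 0.112, 1], [-0.09, -0.9, -0.495, 0.126, 1], [-0.094, -1, -0.55, 0.137, 1]]])

```text
t: 14.15
tcp_pos: [0.4696, 0.1144, 0.3071]
orientation: [3.108, 0.458, -0.0]
force: [-0.4, -1.2, 0.4]
finger_gap: 0.0854
gripper_force: 0.0
```

Call:
step_arm(plan=[[[-0.01, -0.1, -0.055, 0, 1], [-0.02, -0.2, -0.11, 0, 1], [-0.03, -0.3, -0.165, 0, 1], [-0.04, -0.4, -0.22, 0, 1], [-0.05, -0.5, -0.275, 0, 1], [-0.06, -0.6, -0.33, 0, 1], [-0.07, -0.7, -0.385, 0, 1], [-0.08, -0.8, -0.44, 0, 1], [-0.09, -0.9, -0.495, 0, 1], [-0.094, -1, -0.55, 0, 1]]])

```text
t: 15.15
tcp_pos: [0.4622, 0.0346, 0.2629]
orientation: [-3.108, -0.457, -0.0]
force: [0.5, -0.3, 0.0]
finger_gap: 0.0853
gripper_force: 0.0
```

Call:
step_arm(plan=[[[-0.01, -0.1, -0.055, 0, 1], [-0.02, -0.2, -0.11, 0, 1], [-0.03, -0.3, -0.165, 0, 1], [-0.04, -0.4, -0.22, 0, 1], [-0.05, -0.5, -0.275, 0, 1], [-0.06, -0.6, -0.33, 0, 1], [-0.07, -0.7, -0.385, 0, 1], [-0.08, -0.8, -0.44, 0, 1], [-0.09, -0.9, -0.495, 0, 1], [-0.094, -1, -0.55, 0, 1]]])

```text
t: 16.15
tcp_pos: [0.4547, -0.0454, 0.2189]
orientation: [-3.108, -0.457, 0.0]
force: [0.4, -0.0, -0.2]
finger_gap: 0.0856
gripper_force: 0.0
```

Call:
step_arm(plan=[[[-0.01, -0.1, -0.055, 0, 1], [-0.02, -0.2, -0.11, 0, 1], [-0.03, -0.3, -0.165, 0, 1], [-0.04, -0.4, -0.22, 0, 1], [-0.05, -0.5, -0.275, 0, 1], [-0.06, -0.6, -0.33, 0, 1], [-0.07, -0.7, -0.385, 0, 1], [-0.08, -0.8, -0.44, 0, 1], [-0.09, -0.9, -0.495, 0, 1], [-0.094, -1, -0.55, 0, 1]]])

```text
t: 17.15
tcp_pos: [0.4471, -0.1254, 0.1749]
orientation: [-3.108, -0.457, 0.0]
force: [-0.4, 0.1, -0.2]
finger_gap: 0.0849
gripper_force: 0.0
```

```bash
python3 - <<'E'
from bench import *
import cv2
a=capture("top");cv2.imwrite("pics/t2.png",cv2.resize(a[90:310,120:420,::-1],None,fx=2.6,fy=2.6,interpolation=cv2.INTER_CUBIC))
E
```

```text
(no output)
```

View pics/t2.png

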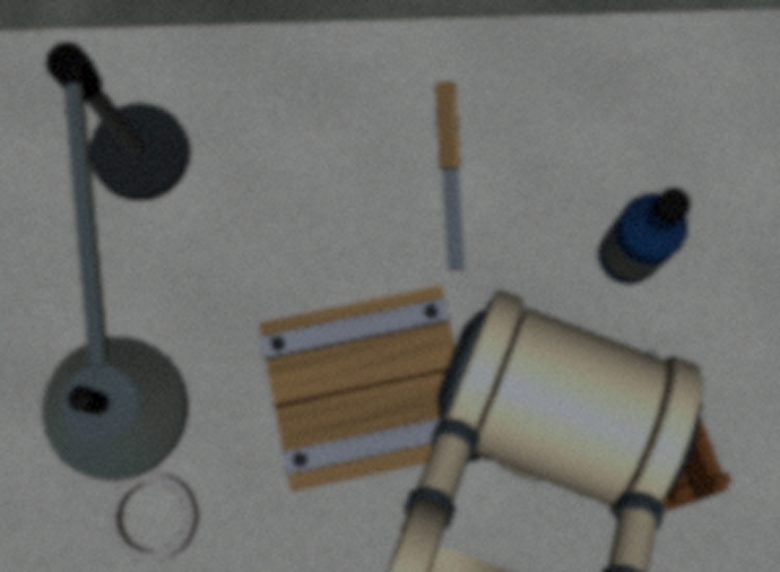

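The lamp is clear, with its head around crop (115,407) and the panel fully uncovered. On to the rest.

Call:
step_arm(plan=[[[-0.01, -0.1, -0.055, 0, 1], [-0.02, -0.2, -0.11, 0, 1], [-0.03, -0.3, -0.165, 0, 1], [-0.04, -0.4, -0.22, 0, 1], [-0.05, -0.5, -0.275, 0, 1], [-0.06, -0.6, -0.33, 0, 1], [-0.07, -0.7, -0.385, 0, 1], [-0.08, -0.8, -0.44, 0, 1], [-0.09, -0.9, -0.495, 0, 1], [-0.094, -1, -0.55, 0, 1]]])

```text
t: 18.2
tcp_pos: [0.4396, -0.2054, 0.1309]
orientation: [-3.108, -0.457, 0.0]
force: [0.3, 0.2, -1.2]
finger_gap: 0.0854
gripper_force: 0.0
```

Call:
step_arm(plan=[[[-0.01, -0.1, -0.055, 0, 1], [-0.02, -0.2, -0.11, 0, 1], [-0.03, -0.3, -0.165, 0, 1], [-0.04, -0.4, -0.22, 0, 1], [-0.05, -0.5, -0.275, 0, 1], [-0.06, -0.6, -0.33, 0, 1], [-0.07, -0.7, -0.385, 0, 1], [-0.08, -0.8, -0.44, 0, 1], [-0.09, -0.9, -0.495, 0, 1], [-0.094, -1, -0.55, 0, 1]]])

```text
t: 19.2
tcp_pos: [0.4321, -0.2854, 0.0869]
orientation: [3.108, 0.457, -0.0]
force: [0.0, 0.1, 0.3]
finger_gap: 0.0854
gripper_force: 0.0
```

Call:
step_arm(plan=[[[0, -0.15, 0, 0, 1], [0, -0.3, 0, 0, 1], [0, -0.45, 0, 0, 1], [0, -0.6, 0, 0, 1], [0, -0.6, -0.2, 0, 1], [0, -0.6, -0.4, 0, 1], [0, -0.6, -0.6, 0, 1], [0, -0.6, -0.75, 0, 1], [0, -0.6, -0.85, 0, 1], [0, -0.6, -0.85, 0, 0]]])

```text
t: 20.2
tcp_pos: [0.4319, -0.3326, 0.0185]
orientation: [-3.107, -0.457, 0.001]
force: [-0.6, 1.3, -1.4]
finger_gap: 0.073
gripper_force: 0.0
```

```bash
python3 - <<'E'
from bench import *
from h import *
for uv in((164.2,246.5),):print("head rim centre",back("top",uv,.188))
print("knob",back("top",(120+89/2.6,90+400/2.6),.28))
E
```

```text
head rim centre [0.48241325 0.26800784 0.188     ]
knob [0.48092255 0.26378319 0.28      ]
```

Call:
step_arm(plan=[[[0, 0, 0, 0, -1], [0, 0, 0, 0, -1], [0, 0, 0, 0, -1], [0, 0, 0, 0, -1], [0, 0, 0, 0, -1], [0, 0, 0, 0, -1], [0, 0, 0, 0, -1], [0, 0, 0, 0, -1], [0, 0, 0.15, 0, -1], [0, 0, 0.35, 0, -1]]])

```text
t: 21.2
tcp_pos: [0.4319, -0.3325, 0.0478]
orientation: [-3.107, -0.457, 0.001]
force: [0.8, 0.0, 0.4]
finger_gap: 0.0191
gripper_force: 58.8
```

Call:
step_arm(plan=[[[0.016, 0.1, 0.034, 0.03, -1], [0.032, 0.2, 0.068, 0.06, -1], [0.048, 0.3, 0.102, 0.09, -1], [0.064, 0.4, 0.136, 0.12, -1], [0.08, 0.5, 0.17, 0.15, -1], [0.096, 0.6, 0.204, 0.18, -1], [0.112, 0.7, 0.238, 0.21, -1], [0.128, 0.8, 0.272, 0.24, -1], [0.144, 0.9, 0.306, 0.27, -1], [0.163, 1, 0.34, 0.308, -1]]])

```text
t: 22.2
tcp_pos: [0.4454, -0.2525, 0.0755]
orientation: [2.906, 1.191, 0.001]
force: [-0.3, -0.1, 0.0]
finger_gap: 0.0188
gripper_force: 58.8
```

Call:
step_arm(plan=[[[0.016, 0.1, 0.034, 0.03, -1], [0.032, 0.2, 0.068, 0.06, -1], [0.048, 0.3, 0.102, 0.09, -1], [0.064, 0.4, 0.136, 0.12, -1], [0.08, 0.5, 0.17, 0.15, -1], [0.096, 0.6, 0.204, 0.18, -1], [0.112, 0.7, 0.238, 0.21, -1], [0.128, 0.8, 0.272, 0.24, -1], [0.144, 0.9, 0.306, 0.27, -1], [0.163, 1, 0.34, 0.308, -1]]])

```text
t: 23.2
tcp_pos: [0.4584, -0.1724, 0.1026]
orientation: [2.537, 1.853, 0.0]
force: [-0.4, 0.8, -0.0]
finger_gap: 0.0189
gripper_force: 58.8
```

Call:
step_arm(plan=[[[0.016, 0.1, 0.034, 0.03, -1], [0.032, 0.2, 0.068, 0.06, -1], [0.048, 0.3, 0.102, 0.09, -1], [0.064, 0.4, 0.136, 0.12, -1], [0.08, 0.5, 0.17, 0.15, -1], [0.096, 0.6, 0.204, 0.18, -1], [0.112, 0.7, 0.238, 0.21, -1], [0.128, 0.8, 0.272, 0.24, -1], [0.144, 0.9, 0.306, 0.27, -1], [0.163, 1, 0.34, 0.308, -1]]])

```text
t: 24.2
tcp_pos: [0.4714, -0.0924, 0.1298]
orientation: [2.019, 2.406, 0.0]
force: [-0.5, -0.0, -0.7]
finger_gap: 0.019
gripper_force: 58.8
```

Call:
step_arm(plan=[[[0.016, 0.1, 0.034, 0, -1], [0.032, 0.2, 0.068, 0, -1], [0.048, 0.3, 0.102, 0, -1], [0.064, 0.4, 0.136, 0, -1], [0.08, 0.5, 0.17, 0, -1], [0.096, 0.6, 0.204, 0, -1], [0.112, 0.7, 0.238, 0, -1], [0.128, 0.8, 0.272, 0, -1], [0.144, 0.9, 0.306, 0, -1], [0.163, 1, 0.34, 0, -1]]])

```text
t: 25.2
tcp_pos: [0.4844, -0.012, 0.1563]
orientation: [-2.022, -2.405, 0.0]
force: [-0.6, -0.5, -0.7]
finger_gap: 0.0189
gripper_force: 58.8
```

```bash
python3 - <<'E'
from bench import *
import cv2,numpy as np
a=capture("scene");b=capture("top")
A=cv2.resize(a[120:300,200:440,::-1],(400,300));B=cv2.resize(b[160:310,120:320,::-1],(400,300))
cv2.imwrite("pics/p3.png",cv2.convertScaleAbs(np.hstack([A,B]),alpha=1.4))
E
```

```text
(no output)
```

View pics/p3.png

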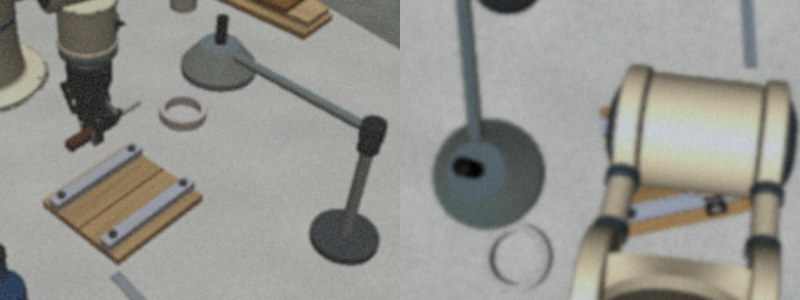

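The burnisher is held level and points at the lamp head, which is around crop (488,173) as before. I'll bring the tip just under the shade's rim and use it to tilt the burnisher in the grip.

Call:
step_arm(plan=[[[0.016, 0.1, 0, 0, -1], [0.032, 0.2, 0, 0, -1], [0.048, 0.3, 0, 0, -1], [0.064, 0.4, 0, 0, -1], [0.08, 0.5, 0, 0, -1], [0.096, 0.6, 0, 0, -1], [0.112, 0.7, 0, 0, -1], [0.128, 0.8, 0, 0, -1], [0.144, 0.9, 0, 0, -1], [0.163, 1, 0, 0, -1]]])

```text
t: 26.3
tcp_pos: [0.4975, 0.068, 0.1561]
orientation: [2.022, 2.405, -0.0]
force: [0.3, 0.7, -0.1]
finger_gap: 0.0192
gripper_force: 58.8
```

Call:
step_arm(plan=[[[0.04, 0.11, 0, 0, -1], [0.08, 0.22, 0, 0, -1], [0.12, 0.33, 0, 0, -1], [0.163, 0.425, 0, 0, -1], [0.163, 0.425, 0.05, 0, -1], [0.163, 0.425, 0.1, 0, -1], [0.163, 0.425, 0.15, 0, -1], [0.163, 0.425, 0.2, 0, -1], [0.163, 0.43, 0.25, 0, -1], [0.163, 0.435, 0.3, 0, -1]]])

```text
t: 27.3
tcp_pos: [0.5102, 0.1018, 0.1803]
orientation: [-2.022, -2.404, 0.001]
force: [-0.4, -0.9, -7.1]
finger_gap: 0.0192
gripper_force: 58.9
```

A 7 N downward force confirms contact, so I carry on with the tilt.

Call:
step_arm(plan=[[[0, 0.01, 0.07, 0, -1], [0, 0.03, 0.14, 0, -1], [-0.01, 0.05, 0.21, 0, -1], [-0.01, 0.07, 0.28, 0, -1], [-0.02, 0.1, 0.35, 0, -1], [-0.02, 0.13, 0.42, 0, -1], [-0.03, 0.16, 0.49, 0, -1], [-0.04, 0.2, 0.56, 0, -1], [-0.045, 0.25, 0.63, 0, -1], [-0.045, 0.25, 0.63, 0, -1]]])

```text
t: 28.3
tcp_pos: [0.5071, 0.1226, 0.2313]
orientation: [2.021, 2.405, 0.001]
force: [1.1, -1.2, -1.9]
finger_gap: 0.0192
gripper_force: 59.8
```

```bash
python3 - <<'E'
from bench import *
from h import *
import cv2,numpy as np
a=capture("scene");b=capture("top")
cv2.imwrite("pics/s4full.png",a[:,:,::-1])
A=cv2.resize(a[110:230,220:380,::-1],(640,480),interpolation=cv2.INTER_CUBIC)
cv2.imwrite("pics/p4.png",cv2.convertScaleAbs(A,alpha=1.5))
s=sense();g=s["tcp_pos"]+[0,0,.0187];print(g,s["force"])
d=np.array([-.170,.985,0])
for deg in(0,25,35,45):
    t=np.radians(deg);u=d*np.cos(t)-np.array([0,0,np.sin(t)])
    for l,k in(("tip",.115),("butt",-.055)):
        p=proj("scene",g+u*k);print(deg,l,np.round((p-[220,110])*4,0))
E
```

```text
[0.50741427 0.12233315 0.24961444] [ 1.30799129 -1.56377688 -1.22770264]
0 tip [420. 158.]
0 butt [258. 256.]
25 tip [406. 217.]
25 butt [263. 226.]
35 tip [396. 241.]
35 butt [268. 213.]
45 tip [383. 265.]
45 butt [275. 200.]
```

View pics/p4.png

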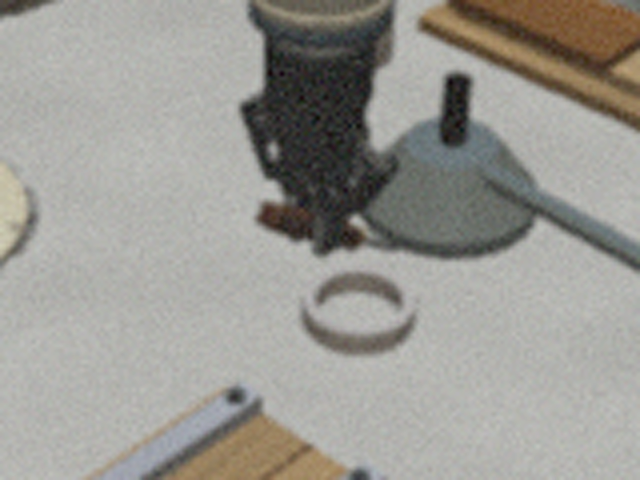

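The picture shows the burnisher tilted about 35° (butt near (262,214), tip near (400,243)), which matches the predicted 35° pose. Next is the seam start.

Call:
step_arm(plan=[[[0.006, -0.1, -0.05, 0, -1], [0.012, -0.2, -0.12, 0, -1], [0.018, -0.3, -0.2, 0, -1], [0.024, -0.4, -0.3, 0, -1], [0.03, -0.5, -0.4, 0, -1], [0.036, -0.6, -0.5, 0, -1], [0.042, -0.7, -0.6, 0, -1], [0.048, -0.8, -0.7, 0, -1], [0.054, -0.9, -0.8, 0, -1], [0.06, -1, -0.9, 0, -1]]])

```text
t: 29.4
tcp_pos: [0.5117, 0.0414, 0.1578]
orientation: [-2.022, -2.405, -0.0]
force: [0.3, 0.4, -0.2]
finger_gap: 0.0188
gripper_force: 59.9
```

Call:
step_arm(plan=[[[0, -0.01, -0.1, 0, -1], [0, -0.02, -0.2, 0, -1], [0, -0.03, -0.3, 0, -1], [0, -0.04, -0.4, 0, -1], [0, -0.05, -0.5, 0, -1], [0, -0.05, -0.6, 0, -1], [0, -0.05, -0.7, 0, -1], [0, -0.05, -0.8, 0, -1], [0, -0.05, -0.9, 0, -1], [0, -0.05, -0.95, 0, -1]]])

```text
t: 30.4
tcp_pos: [0.5114, 0.0381, 0.0816]
orientation: [-2.021, -2.404, 0.001]
force: [0.7, -0.1, -0.0]
finger_gap: 0.0189
gripper_force: 59.9
```

```bash
python3 - <<'E'
from bench import *
from h import *
import cv2,numpy as np
a=capture("scene")
A=cv2.resize(a[180:290,210:350,::-1],(700,550),interpolation=cv2.INTER_CUBIC)
cv2.imwrite("pics/p5.png",cv2.convertScaleAbs(A,alpha=1.5))
s=sense();g=s["tcp_pos"]+[0,0,.0187];print(g,s["force"])
d=np.array([-.1723,.985,0])
for deg in(30,35,40):
    t=np.radians(deg);u=d*np.cos(t)-np.array([0,0,np.sin(t)])
    for l,k in(("tip",.115),("butt",-.055)):
        print(deg,l,np.round((proj("scene",g+u*k)-[210,180])*5,0), np.round(g+u*k,4))
e=np.array([-.1736,.9848,0]);c=np.array([.5142,.0268,.018])
print("seam",[np.round((proj("scene",c+e*k)-[210,180])*5,0) for k in(.11,-.11)])
E
```

```text
[0.5112437  0.03810455 0.10008962] [-0.92770359 -0.39645499 -0.86216716]
30 tip [437. 175.] [0.4941 0.1362 0.0426]
30 butt [264. 187.] [ 0.5195 -0.0088  0.1276]
35 tip [431. 189.] [0.495  0.1309 0.0341]
35 butt [267. 179.] [ 0.519  -0.0063  0.1316]
40 tip [424. 203.] [0.4961 0.1249 0.0262]
40 butt [271. 172.] [ 0.5185 -0.0034  0.1354]
seam [array([435., 205.]), array([178., 383.])]
```

View pics/p5.png

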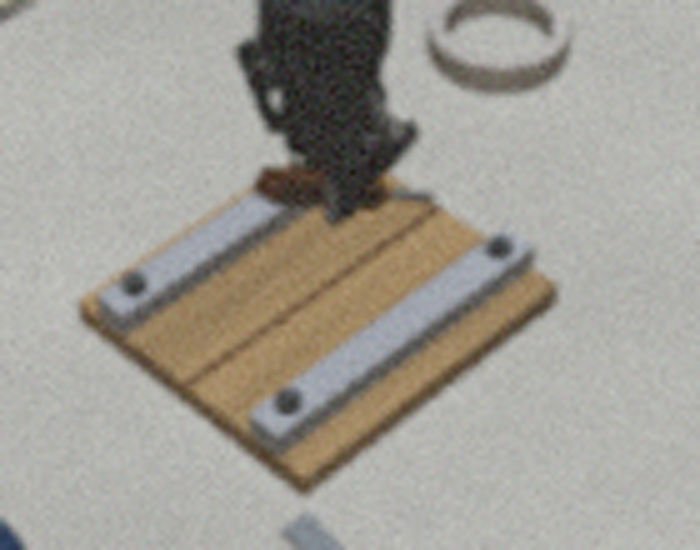

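The tip hangs over the seam's start, near crop (437,198), and the seam runs (437,205) to (188,387). That is a few pixels off the prediction, so I'll fit the seam line in both images.

```bash
python3 - <<'E'
from h import *
import cv2
from bench import capture
from scipy.ndimage import map_coordinates,gaussian_filter
e=np.array([-.1736,.9848,0]);n=np.array([.9848,.1736,0]);c=np.array([.5142,.0268,.018])
imgs={"scene":np.mean([capture("scene").astype(float) for _ in range(4)],0).mean(2),"top":cv2.imread("pics/top0.png").astype(float).mean(2)}
cv2.imwrite("pics/s5raw.png",imgs["scene"])
off=np.arange(-.012,.0121,.0005)
for name,g in imgs.items():
    ys=np.arange(-.1,.085,.004);best=[]
    for y in ys:
        uv=np.array([proj(name,c+e*y+n*o) for o in off])
        v=map_coordinates(g,[uv[:,1],uv[:,0]],order=1)
        best.append(v)
    V=gaussian_filter(np.array(best),[2,1.5]);V=V-V.mean(1,keepdims=True)
    o=off[V.argmin(1)];p=np.polyfit(ys,o,1);print(name,"mean off mm",np.round(1e3*np.median(o),2),"fit mm",np.round(p*1e3,2),"resid",np.round(1e3*np.std(o-np.polyval(p,ys)),2))
# rod position in scene: scan across rod at several s
g=imgs["scene"];from bench import sense
s=sense();G=s["tcp_pos"]+[0,0,.0187];d=np.array([-.1723,.985,0]);w=np.array([.985,.1723,0])
for deg in(33,35,37):
    t=np.radians(deg);u=d*np.cos(t)-np.array([0,0,np.sin(t)])
    R=np.array([map_coordinates(g,np.array([proj("scene",G+u*k+w*o) for o in np.arange(-.015,.0151,.003)])[:,::-1].T,order=1) for k in(.085,.095,.105,.112,.118,.124)])
    print(deg);print(R.round(0).astype(int))
E
```

```text
scene mean off mm 1.5 fit mm [-11.9    1.27] resid 0.22[ WARN:0@2.659] global loadsave.cpp:1063 imwrite_ Unsupported depth image for selected encoder is fallbacked to CV_8U.
Traceback (most recent call last):
  File "h.py", line 8, in proj
    m=camera_model(n);K=np.array(m["camera_matrix"]);V=np.array(m["view"])
ValueError: time passes only in moves, steps and waits
```

```bash
python3 - <<'E'
import numpy as np,cv2
from bench import camera_model,sense
from scipy.ndimage import map_coordinates,gaussian_filter
C={k:camera_model(k) for k in("scene","top")}
def pj(k,P):
    V=np.array(C[k]["view"]);q=(P@V[:3,:3].T+V[:3,3])@np.array(C[k]["camera_matrix"]).T;return q[...,:2]/q[...,2:]
def samp(g,k,P): uv=pj(k,P);return map_coordinates(g,[uv[...,1],uv[...,0]],order=1)
e=np.array([-.1736,.9848,0]);n=np.array([.9848,.1736,0]);c=np.array([.5142,.0268,.018])
g=cv2.imread("pics/top0.png").astype(float).mean(2);off=np.arange(-.012,.0121,.0005);ys=np.arange(-.1,.1,.004)
V=samp(g,"top",c+e*ys[:,None,None]+n*off[:,None]);V=gaussian_filter(V,[2,1.5]);o=off[V.argmin(1)];p=np.polyfit(ys,o,1);print("top",np.round(p*1e3,2),np.std(o-np.polyval(p,ys)))
g=cv2.imread("pics/s5raw.png",0).astype(float)
G=sense()["tcp_pos"]+[0,0,.0187];d=np.array([-.1723,.985,0]);w=np.array([.985,.1723,0]);ks=np.array([.085,.095,.105,.112,.118,.124]);os=np.arange(-.015,.0151,.0025)
for deg in(33,36,39):
    t=np.radians(deg);u=d*np.cos(t)-np.array([0,0,np.sin(t)]);print(deg);print(samp(g,"scene",G+u*ks[:,None,None]+w*os[:,None]).round().astype(int))
E
```

```text
top [-8.72  0.22] 0.0002220411694086595
33
[[ 97 104 108 106 105 108 108 107 102  94  87  79  71]
 [117 117 118 118 119 118 115 112 107  99  94  94 100]
 [119 120 120 120 122 121 117 116 114 112 114 118 120]
 [119 120 122 121 120 118 117 118 118 119 119 120 121]
 [119 120 121 119 118 118 119 120 120 119 120 121 120]
 [119 120 119 118 119 120 120 120 120 120 119 119 118]]
36
[[ 81  85  87  89  89  85  81  76  71  65  64  67  70]
 [ 99  98  99 100  99  94  86  79  72  63  67  74  80]
 [112 113 112 109 103  96  89  81  78  82  95 105 107]
 [118 117 114 111 104  97  93  92  99 109 115 118 119]
 [120 118 115 112 106 103 104 110 115 120 121 122 121]
 [122 118 115 114 111 112 115 120 121 122 123 122 120]]
39
[[ 62  66  71  70  69  67  63  65  70  76  79  83  81]
 [ 82  81  76  70  68  63  64  69  72  75  76  74  68]
 [ 86  82  78  73  67  63  66  69  72  72  70  70  74]
 [ 90  85  78  72  64  65  69  73  76  76  79  85  90]
 [ 92  84  78  69  65  69  78  83  86  88  95  98 102]
 [ 91  84  76  68  75  84  95  98 100 104 107 108 110]]
```

Both cameras agree on the seam to about 1 mm, at an angle of about 100.6°. I'll lower the tip until it touches.

Call:
step_arm(plan=[[[0, 0, -0.02, 0, -1], [0, 0, -0.04, 0, -1], [0, 0, -0.06, 0, -1], [0, 0, -0.08, 0, -1], [0, 0, -0.1, 0, -1], [0, 0, -0.115, 0, -1], [0, 0, -0.13, 0, -1], [0, 0, -0.145, 0, -1], [0, 0, -0.155, 0, -1], [0, 0, -0.16, 0, -1]]])

```text
t: 31.65
tcp_pos: [0.5119, 0.0379, 0.0699]
orientation: [2.021, 2.404, 0.0]
force: [-0.6, -4.5, 7.3]
finger_gap: 0.0192
gripper_force: 60.9
```

Call:
step_arm(plan=[[[0.01, -0.052, 0, 0, -1], [0.02, -0.104, 0, 0, -1], [0.03, -0.156, 0, 0, -1], [0.04, -0.208, 0, 0, -1], [0.05, -0.26, 0, 0, -1], [0.06, -0.312, 0, 0, -1], [0.07, -0.364, -0.005, 0, -1], [0.08, -0.416, -0.005, 0, -1], [0.09, -0.468, -0.005, 0, -1], [0.0975, -0.52, -0.005, 0, -1]]])

```text
t: 32.65
tcp_pos: [0.5195, -0.0039, 0.0692]
orientation: [-2.022, -2.405, -0.0]
force: [0.3, 4.2, 5.1]
finger_gap: 0.0191
gripper_force: 60.4
```

Contact is steady at about 5 N, so I continue along the seam.

Call:
step_arm(plan=[[[0.01, -0.052, 0, 0, -1], [0.02, -0.104, 0, 0, -1], [0.03, -0.156, 0, 0, -1], [0.04, -0.208, 0, 0, -1], [0.05, -0.26, 0, 0, -1], [0.06, -0.312, 0, 0, -1], [0.07, -0.364, -0.005, 0, -1], [0.08, -0.416, -0.005, 0, -1], [0.09, -0.468, -0.005, 0, -1], [0.0975, -0.52, -0.005, 0, -1]]])

```text
t: 33.65
tcp_pos: [0.5273, -0.0455, 0.0689]
orientation: [2.022, 2.405, 0.0]
force: [-0.9, 4.2, 4.1]
finger_gap: 0.0189
gripper_force: 60.4
```

Call:
step_arm(plan=[[[0.01, -0.052, 0, 0, -1], [0.02, -0.104, 0, 0, -1], [0.03, -0.156, 0, 0, -1], [0.04, -0.208, 0, 0, -1], [0.05, -0.26, 0, 0, -1], [0.06, -0.312, 0, 0, -1], [0.07, -0.364, -0.005, 0, -1], [0.08, -0.416, -0.005, 0, -1], [0.09, -0.468, -0.005, 0, -1], [0.0975, -0.52, -0.005, 0, -1]]])

```text
t: 34.65
tcp_pos: [0.5351, -0.0871, 0.0684]
orientation: [2.022, 2.405, -0.0]
force: [-0.4, 2.0, 3.2]
finger_gap: 0.0186
gripper_force: 60.3
```

Call:
step_arm(plan=[[[0.01, -0.052, 0, 0, -1], [0.02, -0.104, 0, 0, -1], [0.03, -0.156, 0, 0, -1], [0.04, -0.208, 0, 0, -1], [0.05, -0.26, 0, 0, -1], [0.06, -0.312, 0, 0, -1], [0.07, -0.364, -0.005, 0, -1], [0.08, -0.416, -0.005, 0, -1], [0.09, -0.468, -0.005, 0, -1], [0.0975, -0.52, -0.005, 0, -1]]])

```text
t: 35.65
tcp_pos: [0.5429, -0.1287, 0.0681]
orientation: [2.022, 2.405, 0.0]
force: [-0.9, 4.3, 3.7]
finger_gap: 0.0188
gripper_force: 60.3
```

```bash
python3 - <<'E'
from bench import *
import cv2
a=capture("scene")
A=cv2.resize(a[180:290,210:350,::-1],(700,550),interpolation=cv2.INTER_CUBIC)
cv2.imwrite("pics/p6.png",cv2.convertScaleAbs(A,alpha=1.5))
E
```

```text
(no output)
```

View pics/p6.png

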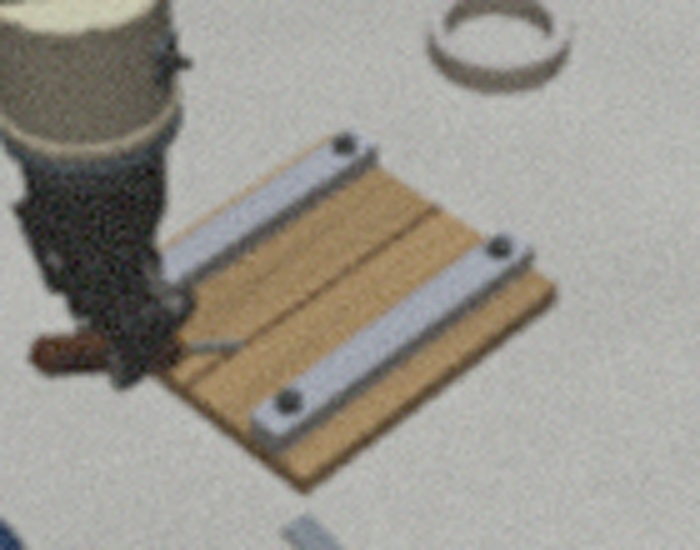

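The tip sits on the seam at about (240,346). This call finishes the seam, then the burnisher lifts and heads for the rest.

Call:
step_arm(plan=[[[0.01, -0.052, 0, 0, -1], [0.02, -0.104, 0, 0, -1], [0.03, -0.156, 0, 0, -1], [0.04, -0.208, 0, 0, -1], [0.05, -0.26, -0.005, 0, -1], [0.06, -0.312, -0.005, 0, -1], [0.07, -0.364, -0.005, 0, -1], [0.08, -0.416, -0.005, 0, -1], [0.09, -0.468, -0.005, 0, -1], [0.095, -0.505, -0.005, 0, -1]]])

```text
t: 36.7
tcp_pos: [0.5506, -0.1692, 0.0677]
orientation: [2.022, 2.404, -0.0]
force: [0.1, 1.9, 4.6]
finger_gap: 0.019
gripper_force: 60.2
```

Call:
step_arm(plan=[[[0, 0, 0.15, 0, -1], [0, 0, 0.3, 0, -1], [-0.05, -0.06, 0.45, -0.04, -1], [-0.1, -0.12, 0.6, -0.08, -1], [-0.15, -0.18, 0.75, -0.12, -1], [-0.2, -0.24, 0.75, -0.16, -1], [-0.25, -0.3, 0.75, -0.2, -1], [-0.3, -0.36, 0.75, -0.24, -1], [-0.35, -0.43, 0.75, -0.28, -1], [-0.4, -0.5, 0.75, -0.324, -1]]])

```text
t: 37.7
tcp_pos: [0.5185, -0.209, 0.1289]
orientation: [2.563, 1.815, 0.001]
force: [0.0, -0.3, -0.3]
finger_gap: 0.0194
gripper_force: 59.8
```

Call:
step_arm(plan=[[[-0.05, -0.08, 0, -0.06, -1], [-0.1, -0.16, 0, -0.12, -1], [-0.16, -0.24, 0, -0.18, -1], [-0.22, -0.32, 0, -0.24, -1], [-0.28, -0.4, 0, -0.3, -1], [-0.34, -0.48, 0, -0.36, -1], [-0.4, -0.56, 0, -0.42, -1], [-0.45, -0.64, 0, -0.48, -1], [-0.5, -0.72, 0, -0.54, -1], [-0.55, -0.8, 0, -0.6, -1]]])

```text
t: 38.7
tcp_pos: [0.4745, -0.2731, 0.1288]
orientation: [3.108, 0.451, 0.001]
force: [0.1, -0.2, -0.5]
finger_gap: 0.0192
gripper_force: 59.8
```

Call:
step_arm(plan=[[[-0.09, -0.125, 0, 0, -1], [-0.18, -0.25, 0, 0, -1], [-0.27, -0.375, 0, 0, -1], [-0.36, -0.5, 0, 0, -1], [-0.45, -0.625, 0, 0, -1], [-0.533, -0.744, 0, 0, -1], [-0.533, -0.744, -0.15, 0, -1], [-0.533, -0.744, -0.3, 0, -1], [-0.533, -0.744, -0.45, 0, -1], [-0.533, -0.744, -0.6, 0, -1]]])

```text
t: 39.7
tcp_pos: [0.4318, -0.3316, 0.0782]
orientation: [-3.107, -0.458, 0.001]
force: [1.0, -0.1, -0.6]
finger_gap: 0.0191
gripper_force: 59.8
```

Call:
step_arm(plan=[[[0, 0, -0.1, 0, -1], [0, 0, -0.2, 0, -1], [0, 0, -0.28, 0, -1], [0, 0, -0.34, 0, -1], [0, 0, -0.4, 0, -1], [0, 0, -0.45, 0, -1], [0, 0, -0.5, 0, -1], [0, 0, -0.5, 0, -1], [0, 0, -0.5, 0, -1], [0, 0, -0.5, 0, -1]]])

```text
t: 40.7
tcp_pos: [0.4314, -0.3328, 0.0406]
orientation: [3.107, 0.457, -0.0]
force: [-10.8, -3.0, 18.7]
finger_gap: 0.019
gripper_force: 62.6
```

Call:
step_arm(plan=[[[0, 0, -0.03, 0, -1], [0, 0, -0.06, 0, -1], [0, 0, -0.09, 0, -1], [0, 0, -0.12, 0, -1], [0, 0, -0.15, 0, -1], [0, 0, -0.18, 0, -1], [0, 0, -0.21, 0, -1], [0, 0, -0.235, 0, -1], [0, 0, -0.25, 0, -1], [0, 0, -0.25, 0, -1]]])

```text
t: 41.7
tcp_pos: [0.4312, -0.3329, 0.0204]
orientation: [3.107, 0.457, -0.001]
force: [-12.4, -4.7, 18.2]
finger_gap: 0.0192
gripper_force: 66.0
```

```bash
python3 - <<'E'
from bench import *
import cv2
a=capture("scene")
A=cv2.resize(a[220:320,100:230,::-1],(715,550),interpolation=cv2.INTER_CUBIC)
cv2.imwrite("pics/p7.png",cv2.convertScaleAbs(A,alpha=1.5))
E
```

```text
(no output)
```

View pics/p7.png

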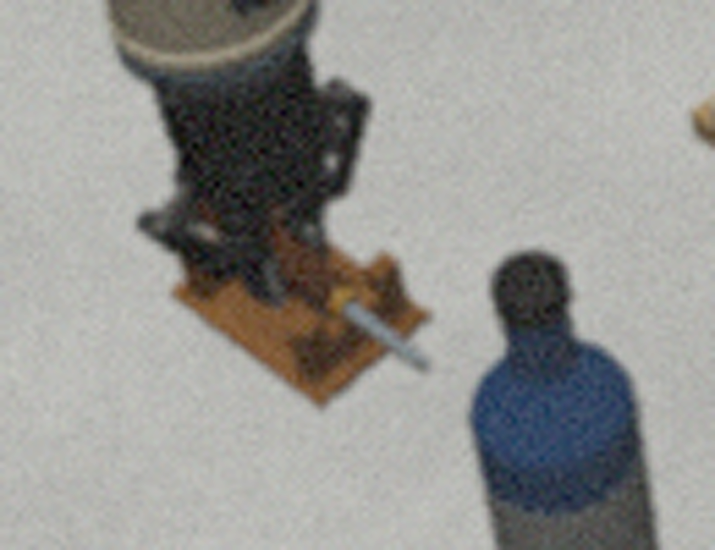

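The burnisher is back in the notches and almost level. I'll press the last 1–2 mm, open, and withdraw.

Call:
step_arm(plan=[[[0, 0, -0.02, 0, -1], [0, 0, -0.025, 0, -1], [0, 0, -0.025, 0, -0.4], [0, 0, -0.025, 0, -0.2], [0, 0, -0.025, 0, 0], [0, 0, -0.025, 0, 0.3], [0, 0, -0.025, 0, 0.6], [0, 0, -0.025, 0, 1], [0, 0, -0.025, 0, 1], [0, 0, -0.025, 0, 1]]])

```text
t: 42.75
tcp_pos: [0.4318, -0.3322, 0.0177]
orientation: [-3.108, -0.457, 0.0]
force: [0.1, 0.3, -0.7]
finger_gap: 0.0858
gripper_force: 0.0
```

Call:
step_arm(plan=[[[0, 0, 0, 0, 1], [0, 0, 0.1, 0, 1], [0, 0, 0.2, 0, 1], [0, 0, 0.3, 0, 1], [0, 0, 0.4, 0, 1], [0, 0, 0.5, 0, 1], [0, 0, 0.6, 0, 1], [0, 0, 0.75, 0, 1], [0, 0, 0.9, 0, 1], [0, 0, 1, 0, 1]]])

```text
t: 43.75
tcp_pos: [0.432, -0.3325, 0.099]
orientation: [3.107, 0.457, 0.001]
force: [0.5, 0.1, -0.1]
finger_gap: 0.0853
gripper_force: 0.0
```

Call:
step_arm(plan=[[[-0.05, 0.1, 0.1, 0, 1], [-0.1, 0.2, 0.2, 0, 1], [-0.15, 0.3, 0.3, 0, 1], [-0.2, 0.4, 0.4, 0, 1], [-0.25, 0.5, 0.5, 0, 1], [-0.3, 0.6, 0.6, 0, 1], [-0.3, 0.7, 0.7, 0, 1], [-0.3, 0.8, 0.8, 0, 1], [-0.3, 0.9, 0.9, 0, 1], [-0.3, 1, 1, 0, 1]]])

```text
t: 44.75
tcp_pos: [0.4079, -0.2516, 0.1784]
orientation: [3.108, 0.457, 0.0]
force: [0.8, -0.3, 0.6]
finger_gap: 0.0855
gripper_force: 0.0
```

```bash
python3 - <<'E'
from bench import *
import cv2,numpy as np
a=capture("scene");b=capture("top")
A=cv2.resize(a[220:320,100:230,::-1],(520,400),interpolation=cv2.INTER_CUBIC)
B=cv2.resize(b[140:340,120:420,::-1],(600,400))[:,320:]
cv2.imwrite("pics/p8.png",cv2.convertScaleAbs(np.hstack([A,B]),alpha=1.5))
E
```

```text
(no output)
```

View pics/p8.png

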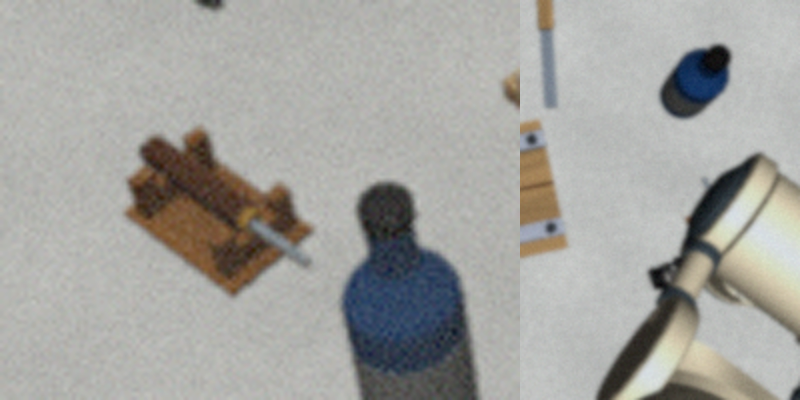

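The burnisher lies level in the notches, with its butt at crop (155,148) and tip at (307,262), and the gripper is well clear. Handing in.

```bash
python3 -c "
from bench import *
print(hand_in())"
```

```text
the job is handed in; nothing more can be done
None
```

The job is handed in (no verdict was returned): lamp swung clear of the panel, whole seam rubbed at about 4 cm/s and 35° with 3–7 N of contact, and burnisher laid back level in its rest; I got the slope by levering the burnisher's tip under the lamp shade's rim, and the flask, tape roll and chisel were left alone.

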